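# Index the specimen carousel to the red-capped jar

## Robot

A 6-joint arm with a two-finger parallel gripper is mounted at the origin on the work surface. World frame = base frame: x ahead of the robot, y to its left, z up, the work surface at z = 0. Lengths are in m, angles in degrees, forces in N, time in s.
With the tool pointing down it reaches from about 0.35 to 0.875 m from the base axis. Payload 4.2 kg.
Tool frame: the origin (TCP) lies at the very end of the fingers, on their centre line; the grasp point (between the pads) lies 19 mm behind it; z points along the fingers, y is the line along which they close (so a half turn about z gives the same grasp; the last joint's range is limited). The gripper opens to 87 mm and grips with 3 to 60 N. Pads are 19 mm wide; open, the fingers measure 117 mm over their backs; the gripper's body (75 mm by 190 mm) begins 51 mm behind the grasp point.
Start: joints at [-51.704, 22.042, 0.453, 0, -68.411, -14.817], TCP at [0.249, -0.573, 0.223] pointing down, gripper open.
Joint ranges: [-179.83, 179.83], [-69.29, 118.12], [-61.27, 80.66], [-181.25, 117.63], [-171.15, -9.14], [-177.46, 177.46]. Speed limits (degrees/s): [159.86, 159.86, 180, 180, 180, 180].

## Interface

Orientations are given as a 3x3 rotation matrix whose columns are the frame's x, y, z axes.
In Python, from station import sense, cams, r gives the robot as it stands. The module is installed in compiled form; this text tells all that it offers.
- The arm moves only by the tool step_arm, never from a script. Its argument "targets" is text: rows parted by semicolons, each of 4 numbers parted by spaces: the shift along the tool's x, y, z in cm, then the turn about the tool's z in degrees. In form: x y z turn; .... A call has 1 to 12 rows; each row shifts and turns the commanded pose from where the row before left it, along the tool's axes as they then stand; what a row does not reach is not made up. A row lasts 1/12 s, in which the tool goes at most 41.7 mm and 7.16 degrees, less where a joint would pass 70% of its speed; a pose out of reach is approached as far as the arm can. A call with a gripper value outside its range is refused whole. "claw" is the finger opening in cm, from 0 to 8.7, set as the call begins (left out, the last holds). The fingers move at their own pace and stop on an object; the grip force is fixed at half the most. Time passes only in rows, so rows that do not move let the fingers close. It gives the time, the measured TCP pose, the force, the opening and the grip force at its end, in the units of the state.
- sense(): the state, without advancing time (a new reading comes with each control period).
- cams.capture(name): name is "side" or "top"; returns a dict with "frame" (384x512x3 uint8, blue, green, red), "vertical_fov" (degrees; the focal length in pixels is half the picture's height over the tangent of half this angle, whatever the lens; pixels are square), "cx", "cy" (the principal point, pixels), "dist_coeffs" ([k1, k2, p1, p2, k3] as OpenCV has them; the pictures are not rectified), "eye" and "rotation" of the camera in the world. Camera axes: x right, y down, z forward; pixel columns grow to the right and rows downward; lengths in m; the calibration is good to about 2 mm. A picture is of the moment at which its call begins. There is no depth.
- r.finish_job(): hands the job in; it is judged then, once.
The state is a dict: "time_s": time; "joints": joint angles; "joint_velocities": joint speeds; "effort": joint torques, N m; "tcp_pos": TCP position; "ee_rot": TCP orientation; "wrist_force": force on the tool from outside, world axes, zero at the start; "moment": the same for the moment, N m; "gripper_width": opening from 0.0 (shut) to 1.0 (fully open); "gripper_force": force on a finger pad.
Only numpy, scipy, OpenCV 4.12 (cv2) and the standard library are available. Lean on these libraries where they do the work, as an engineer would, in place of code of your own. Each camera call takes 0.05 s, during which the arm holds its last target. There are 200 camera calls.

## Task

Bring the red-capped specimen jar to the brass pointer: with a fingertip press down the black indexing plunger on the carousel's arm, turn the carousel by one hole in the direction that brings the red jar to the pointer, and let the plunger spring fully back up into that hole. Do not turn past that hole. Do not pick up or tip any jar, and leave the other things on the desk where they are.

Things in the scene. Friction and masses are not known exactly. Their poses are not given: they have to be found in the camera images.
- base: The carousel's round dark blue-green base, fixed to the desk: 330 mm across, 10 mm high; origin at the centre of its underside, z up, x towards the brass pointer. The plunger starts on the opposite side (-x).
- axis (a point): Point on the carousel's vertical turning axis, 70 mm above the desk. The blue-grey turntable is 190 mm across, its top 60 mm above the desk, with 8 white ring seats every 45 degrees, centres 68 mm from the axis. A steel arm 32 mm wide (top 60 mm above the desk) sticks out of it, turns with it and carries the plunger.
- index_plate: Fixed aluminium half-ring plate under the arm, 98 to 142 mm from the axis, top 44 mm above the desk, with a curved slot and 5 holes 45 degrees apart at 120 mm from the axis; the plunger starts in the middle hole. Origin and axes as the base's.
- plunger_top (a point): Centre of the flat top of the black plunger knob (32 mm across, 12 mm thick), 120 mm from the axis, 105 mm above the desk when up; it goes down with the plunger and round with the turntable. The 5 seats nearest to it are empty.
- plunger (a joint): How far the plunger is pressed down: 0 = up, pin in a hole, turntable locked; 0.013 m = fully pressed (stop). A spring pushes up (4 N when up, 7 N fully pressed). Pressed more than 10 mm (best 12) the turntable is free, and a finger pressing on the knob carries it round by friction. Between holes the pin stays down under the plate; released within about 3 mm of a hole it springs up into it.
- carousel (a joint): Angle of the turntable, rad, positive anticlockwise seen from above, 0 at the start; holes at 0, +-0.785 and +-1.571; about 1 degree of play in a hole. Light friction (about 0.5 N at the knob) when the plunger is pressed.
- reading_place (a point): Fixed point, 68 mm from the axis towards the pointer and 85 mm above the desk: where the middle of the jar in the seat at the pointer is.
- pointer_tip (a point): Tip of the fixed brass pointer, a cone on a steel post (105 mm high) on the base's rim; tip 94 mm from the axis, 98 mm above the desk, pointing at the axis.
- red_jar_mid (a point): Centre (half-way up) of the jar with the red cap: loose, 42 mm across, 50 mm high, about 45 g, standing in a seat (on the turntable, 60 mm above the desk). It starts in the seat one step to the one or the other side of the pointer.
- blue_jar_mid (a point): Centre of the same kind of jar with a blue cap, in the seat on the other side of the pointer.
- white_jar_mid (a point): Centre of the same kind of jar with a white cap, in the seat at the pointer at the start.
- spare_jar_mid (a point): Centre of a loose jar with a yellow cap, 42 mm across, 50 mm high, standing on the desk near the base; to be left alone.
- slide_box_mid (a point): Centre of a loose white box with a green lid, 84 x 60 x 34 mm, on the desk near the base; to be left alone.
- stamp_mid (a point): Centre of a loose wooden hand stamp, 45 x 30 mm, 52 mm high, on the desk near the base; to be left alone.
Mind the look-alikes: they are no part of the job. Leave any purple look-alike of the part that bears blue_jar_mid alone.

How it is judged (in metres and radians):
On the way, in this order (a step that is already met when the one before it is completed fails the run):
1. the plunger is pressed in, out of its hole (value of joint plunger above 0.008 m), for 0.05 s.
2. the red jar is at the pointer and the plunger has sprung up into the hole (value of joint plunger below 0.003 m and horizontal distance between red_jar_mid and reading_place below 0.008 m), for 0.2 s.
At the end, for the whole second after the job is handed in: The red jar stands at the pointer (its centre within 8 mm of the reading place), the plunger is up in the hole (within 3 mm), the turntable is at rest, the three jars stand upright in their seats and the three things on the desk are within 20 mm of where they were (all of step 2 and angle between each of red_jar_mid, blue_jar_mid, white_jar_mid's own z axis and vertical below 0.15 rad and height (world z) of red_jar_mid between 0.078 and 0.092 m and height (world z) of blue_jar_mid between 0.078 and 0.092 m and height (world z) of white_jar_mid between 0.078 and 0.092 m and velocity of joint carousel between -0.05 and 0.05 rad/s and distance of each of spare_jar_mid, slide_box_mid, stamp_mid from where it was at the start of the episode below 0.02 m); the robot touches nothing.
It fails at once if the carousel is turned past the next hole (more than 63 degrees) (value of joint carousel above 1.1 rad or value of joint carousel below -1.1 rad).
It fails at once if a jar on the carousel is lifted (12 mm) or tipped (height (world z) of any of red_jar_mid, blue_jar_mid, white_jar_mid above 0.097 m or angle between any of red_jar_mid, blue_jar_mid, white_jar_mid's own z axis and vertical above 0.4 rad).
It fails at once if one of the things on the desk is lifted or pushed more than 20 mm (distance of any of spare_jar_mid, slide_box_mid, stamp_mid from where it was at the start of the episode above 0.02 m).
It also fails if it takes over 40 s, if anything falls off the work surface, if the arm or the gripper's body presses on something with over 40 N, if the wrist force passes 120 N, or if a joint passes its speed limit or range.

## Working session

There is one attempt and no reset: what is moved stays moved. The work goes in short steps, Python scripts to look and compute and a tool call to move; the robot and the scene stay as the last step left them, time stands still between calls to the robot, and variables do not carry over. Pictures are saved under pics/ and viewed, at most 10 in all, crops included, and the job is handed in when it is done.

Besides the shell and the picture viewer there is one more tool, called after "Emit:" as name(argument=value, ...) on one line, values as JSON. step_arm: Moves the arm, as the interface text tells. Its arguments: {"type":"object","properties":{"targets":{"type":"string"},"claw":{"type":"number"}},"required":["targets"]}

```bash
mkdir -p pics; cat > h.py <<'E'
import numpy as np, cv2
from station import sense, cams, r
def cap(n,f=None):
    c=cams.capture(n)
    if f: cv2.imwrite('pics/'+f,c['frame'])
    return c
def ray(c,uv):
    H=c['frame'].shape[0]; f=H/2/np.tan(np.radians(c['vertical_fov'])/2)
    K=np.array([[f,0,c['cx']],[0,f,c['cy']],[0,0,1]])
    p=cv2.undistortPoints(np.array([[uv]],float),K,np.array(c['dist_coeffs'],float))[0,0]
    return np.array(c['eye']),np.array(c['rotation'])@np.array([p[0],p[1],1])
def onz(c,uv,z):
    e,d=ray(c,uv); return e+d*(z-e[2])/d[2]
def proj(c,P):
    H=c['frame'].shape[0]; f=H/2/np.tan(np.radians(c['vertical_fov'])/2)
    K=np.array([[f,0,c['cx']],[0,f,c['cy']],[0,0,1]]); R=np.array(c['rotation']).T
    return cv2.projectPoints(np.array(P,float).reshape(-1,3),cv2.Rodrigues(R)[0],-R@np.array(c['eye']),K,np.array(c['dist_coeffs'],float))[0][:,0]
E
python3 - <<'E'
from h import *
a=cap('top','t1.png');b=cap('side','s1.png')
for c in (a,b): print(c['eye'],np.round(c['rotation'],2).tolist(),c['vertical_fov'])
s=sense();print(s['time_s'],s['tcp_pos'],np.round(s['ee_rot'],3).tolist(),s['gripper_width'])
E
```

```text
[ 0.46896528 -0.00251246  1.22718659] [[-0.01, -0.99, 0.14], [-1.0, 0.02, 0.03], [-0.03, -0.14, -0.99]] 44.27163675035037
[ 0.06633618 -0.88938077  0.92303658] [[0.84, -0.35, 0.42], [-0.54, -0.51, 0.67], [-0.02, -0.79, -0.62]] 43.008713691904326
0.1 [ 0.24884915 -0.57275124  0.2215677 ] [[-0.917, -0.398, -0.001], [-0.398, 0.917, 0.002], [0.0, 0.002, -1.0]] 1.0025409928842184
```

View pics/t1.png

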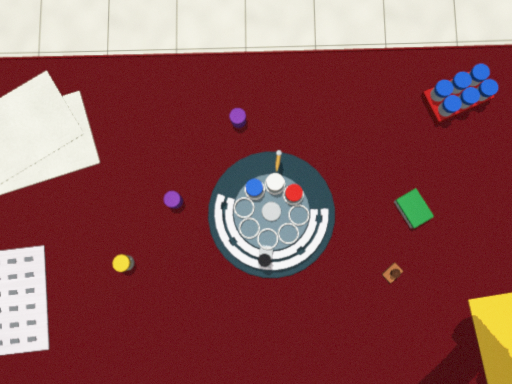

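View pics/s1.png

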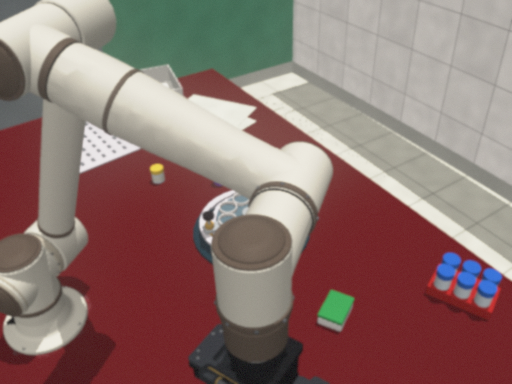

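The top view shows the carousel centred near (271,212). The plunger knob is at (264,260), the pointer at (278,160), and the red cap at (293,193), to the pointer's right, so the turn is anticlockwise and the knob swings toward image right.

Look-alikes:
- **Red:** the red rack at (460,95).
- **Blue:** the blue caps in that rack and the purple jars at (238,117) and (172,200).
- **Plunger:** the stamp's dark knob at (395,272).

Next I'll measure and check with a close crop.

```bash
python3 - <<'E'
from h import *
c=cap('top');im=c['frame'];hsv=cv2.cvtColor(im,cv2.COLOR_BGR2HSV)
def cen(m,box):
    x0,y0,x1,y1=box;k=np.zeros(m.shape,np.uint8);k[y0:y1,x0:x1]=m[y0:y1,x0:x1]
    n,l,s,ce=cv2.connectedComponentsWithStats(k);i=1+np.argmax(s[1:,4]);return ce[i],s[i]
knob=(hsv[...,2]<45).astype(np.uint8)
uk,s=cen(knob,(250,245,280,275));print('knob',uk,s)
P=onz(c,uk,.103);print(P)
base=((hsv[...,0]>75)&(hsv[...,0]<125)).astype(np.uint8)
m=(~(((hsv[...,0]<8)|(hsv[...,0]>172))&(hsv[...,1]>120)&(hsv[...,2]<140))).astype(np.uint8)
k=np.zeros_like(m);k[148:280,203:340]=m[148:280,203:340]
k=cv2.morphologyEx(k,cv2.MORPH_OPEN,np.ones((5,5)))
ct=max(cv2.findContours(k,0,2)[0],key=cv2.contourArea)
h=cv2.convexHull(ct);e=cv2.fitEllipse(h);print('base',e)
A=onz(c,e[0],.008);print('axis base',A)
# hub of turntable
cut=lambda z:None
red=(((hsv[...,0]<8)|(hsv[...,0]>172))&(hsv[...,1]>150)&(hsv[...,2]>150)).astype(np.uint8)
blue=((hsv[...,0]>100)&(hsv[...,0]<122)&(hsv[...,1]>150)&(hsv[...,2]>120)).astype(np.uint8)
ur,s=cen(red,(270,170,320,220));R=onz(c,ur,.11);print('red',ur,s[4],R)
ub,s=cen(blue,(230,170,270,210));B=onz(c,ub,.11);print('blue',ub,s[4],B)
for n,Q in (('k',P),('r',R),('b',B)):
    d=(Q-A)[:2];print(n,np.hypot(*d),np.degrees(np.arctan2(d[1],d[0])))
print('RB',np.hypot(*(R-B)[:2]), 2*68*np.sin(np.pi/4))
cr=cv2.resize(im[140:290,195:345],None,fx=4,fy=4,interpolation=cv2.INTER_CUBIC)
for u in (uk,ur,ub,proj(c,[[A[0],A[1],.06]])[0]): cv2.circle(cr,tuple(int(v) for v in (np.array(u)-[195,140]+.5)*4),3,(0,255,0),-1)
cv2.imwrite('pics/c1.png',cr)
E
```

```text
Traceback (most recent call last):
ValueError: attempt to get argmax of an empty sequence
```

```bash
cat > m.py <<'E'
from h import *
c=cap('top');im=c['frame'];hsv=cv2.cvtColor(im,cv2.COLOR_BGR2HSV)
def cen(m,box):
    x0,y0,x1,y1=box;k=np.zeros(m.shape,np.uint8);k[y0:y1,x0:x1]=m[y0:y1,x0:x1]
    n,l,s,ce=cv2.connectedComponentsWithStats(k);i=1+np.argmax(s[1:,4]);return ce[i],s[i]
print(im[252:270,264].tolist())
knob=((hsv[...,2]<60)&(np.ptp(im.astype(int),axis=2)<25)).astype(np.uint8)
uk,s=cen(knob,(254,249,276,270));print('knob',uk,s)
P=onz(c,uk,.103);print(P)
m=(~(((hsv[...,0]<8)|(hsv[...,0]>172))&(hsv[...,1]>120)&(hsv[...,2]<140))).astype(np.uint8)
k=np.zeros_like(m);k[148:280,203:340]=m[148:280,203:340]
k=cv2.morphologyEx(k,cv2.MORPH_OPEN,np.ones((5,5)))
ct=max(cv2.findContours(k,0,2)[0],key=cv2.contourArea)
e=cv2.fitEllipse(cv2.convexHull(ct));print('base',e)
A=onz(c,e[0],.008);print('axis base',A)
red=(((hsv[...,0]<8)|(hsv[...,0]>172))&(hsv[...,1]>150)&(hsv[...,2]>150)).astype(np.uint8)
blue=((hsv[...,0]>100)&(hsv[...,0]<122)&(hsv[...,1]>150)&(hsv[...,2]>120)).astype(np.uint8)
ur,s=cen(red,(270,170,320,220));R=onz(c,ur,.11);print('red',ur,s[4],R)
ub,s=cen(blue,(230,170,270,210));B=onz(c,ub,.11);print('blue',ub,s[4],B)
for n,Q in (('k',P),('r',R),('b',B)):
    d=(Q-A)[:2];print(n,np.hypot(*d),np.degrees(np.arctan2(d[1],d[0])))
print('RB',np.hypot(*(R-B)[:2]), 2*68*np.sin(np.pi/4))
cr=cv2.resize(im[140:290,195:345],None,fx=4,fy=4,interpolation=cv2.INTER_CUBIC)
for u in (uk,ur,ub,proj(c,[[A[0],A[1],.06]])[0]): cv2.circle(cr,tuple(int(v) for v in (np.array(u)-[195,140]+.5)*4),3,(0,255,0),-1)
cv2.imwrite('pics/c1.png',cr)
E
python3 m.py
```

```text
[[215, 216, 213], [161, 161, 159], [74, 74, 72], [47, 47, 49], [49, 46, 49], [49, 47, 45], [49, 46, 48], [50, 48, 46], [51, 47, 49], [50, 48, 48], [51, 51, 50], [55, 52, 53], [51, 48, 48], [54, 53, 53], [87, 85, 89], [152, 150, 153], [173, 169, 172], [132, 127, 125]]
knob [264.26530612 259.89795918] [258 255  14  11  98]
[0.46043087 0.01222354 0.103     ]
base ((271.101318359375, 214.30752563476562), (127.02750396728516, 127.14840698242188), 108.45079803466797)
axis base [ 0.57607412 -0.00607363  0.008     ]
red [293.58295964 192.21076233] 223 [ 0.61904603 -0.0602833   0.11      ]
blue [253.46724891 186.69868996] 229 [0.63403253 0.03522832 0.11      ]
k 0.11708179451536616 171.00914612416196
r 0.06917567123184545 -51.59619706353364
b 0.07116901624126433 35.47418840501506
RB 0.0966802199769751 96.16652224137046
```

View pics/c1.png

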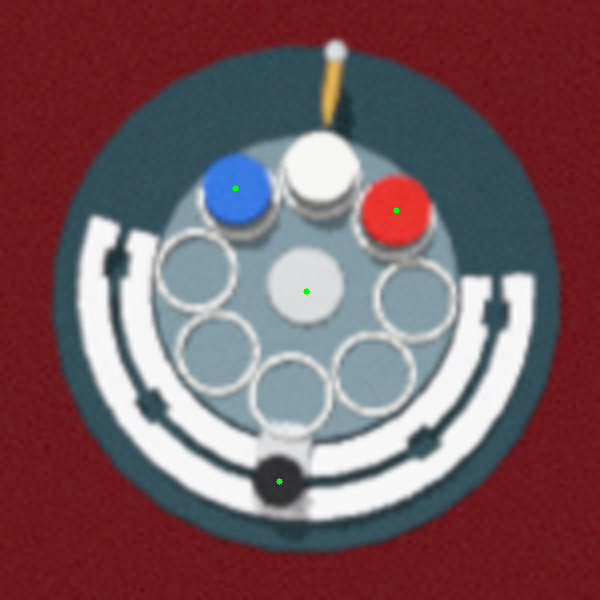

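The crop shows the black knob at (279,481) with its arm over the middle hole, and the red cap at (396,210), clockwise of the brass pointer. The measured radii and spacings match the given sizes. The choice stands: turn anticlockwise, with the knob going to about (0.4815, -0.077).

Emit:
step_arm(targets="0 0 0 5.9;0 0 0 5.9;0 0 0 5.9;0 0 0 5.8;-1.3 3.6 0 0;-1.3 3.6 0 0;-1.3 3.6 0 0;-1.3 3.6 0 0;-1.3 3.6 0 0;-1.3 3.6 0 0;-1.3 3.6 0 0;-1.3 3.6 0 0", claw=0)

```text
time_s: 1.2
tcp_pos: [0.3532, -0.2835, 0.2226]
ee_rot: [[-1.0, 0.001, 0.0], [0.001, 1.0, -0.0], [-0.0, -0.0, -1.0]]
wrist_force: [0.4, -0.1, -0.7]
gripper_width: 0.17
gripper_force: 0.0
```

Emit:
step_arm(targets="-1.34 3.72 0 0;-1.34 3.72 0 0;-1.34 3.72 0 0;-1.34 3.72 0 0;-1.34 3.72 0 0;-1.34 3.72 0 0;-1.34 3.72 0 0;-1.34 3.72 0 0;0 0 3.5 0;0 0 3.5 0;0 0 2.5 0;0 0 0 0")

```text
time_s: 2.2
tcp_pos: [0.4565, 0.0116, 0.1228]
ee_rot: [[-1.0, 0.001, -0.011], [0.001, 1.0, -0.003], [0.011, -0.003, -1.0]]
wrist_force: [-0.7, -0.8, -0.5]
gripper_width: 0.002
gripper_force: 0.0
```

```bash
python3 - <<'E'
from h import *
t=cap('top');s=cap('side');p=np.array(sense()['tcp_pos']);print(p,sense()['gripper_width'])
A=np.array([.5785,-.006,.06]);Q=[p,[.4604,.013,.105]]
out=[]
for c in (t,s):
    q=proj(c,Q);print(q);im=c['frame'];u=q[1].astype(int)
    x0=min(max(u[0]-65,0),382);y0=min(max(u[1]-65,0),254)
    cr=cv2.resize(im[y0:y0+130,x0:x0+130],None,fx=3,fy=3,interpolation=cv2.INTER_CUBIC)
    for v in q: cv2.circle(cr,tuple(int(k) for k in (v-[x0,y0]+.5)*3),2,(0,255,0),-1)
    out.append(cr)
cv2.imwrite('pics/c2.png',np.hstack(out))
E
```

```text
[0.46055439 0.01213675 0.12765751] 0.0026192499171408955
[[264.16308278 259.92733816]
 [263.92411633 259.92243155]]
[[206.42747159 206.82959127]
 [207.01666979 213.37449496]]
```

View pics/c2.png

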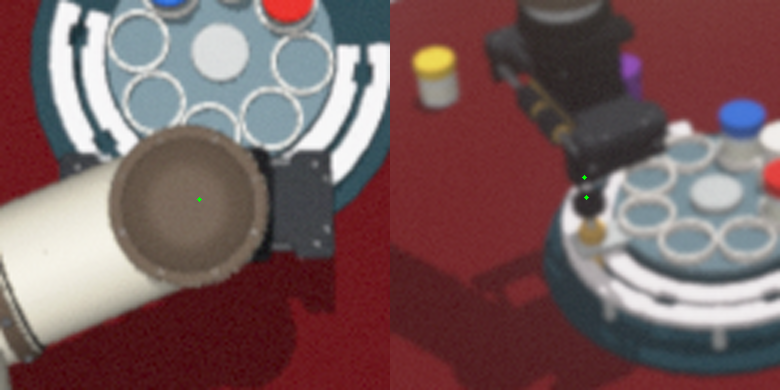

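The side crop shows the closed fingertips directly above the black knob, with TCP dot (584,177) and knob-top dot (586,197). Next I press.

Emit:
step_arm(targets="0 0 1 0;0 0 0.9 0;0 0 0.4 0;0 0 0.4 0;0 0 0.3 0;0 0 0.2 0;0 0 0 0;0 0 0 0")

```text
time_s: 2.97
tcp_pos: [0.4611, 0.0124, 0.0964]
ee_rot: [[-1.0, -0.0, 0.002], [-0.0, 1.0, 0.0], [-0.002, 0.0, -1.0]]
wrist_force: [-1.1, -0.3, 5.9]
gripper_width: 0.004
gripper_force: 2.8
```

Emit:
step_arm(targets="0 0 0.2 0;0 0 0.15 0;0 0 0 0;0 0 0 0")

```text
time_s: 3.3
tcp_pos: [0.4611, 0.0124, 0.093]
ee_rot: [[-1.0, -0.0, 0.002], [-0.0, 1.0, 0.0], [-0.002, 0.0, -1.0]]
wrist_force: [-1.9, 0.9, 5.9]
gripper_width: 0.007
gripper_force: 3.2
```

Emit:
step_arm(targets="0.1 -0.4 0 0;0 -0.37 0 0;0.04 -0.78 0 0;0 -0.78 0 0;-0.06 -0.78 0 0;-0.11 -0.77 0 0;-0.16 -0.76 0 0;-0.21 -0.75 0 0;-0.26 -0.73 0 0;-0.3 -0.72 0 0;0 0 0 0;0 0 0 0")

```text
time_s: 4.3
tcp_pos: [0.4717, -0.0566, 0.0934]
ee_rot: [[-1.0, 0.0, 0.004], [0.0, 1.0, -0.0], [-0.004, -0.0, -1.0]]
wrist_force: [-0.7, -1.0, 6.0]
gripper_width: 0.006
gripper_force: 3.2
```

```bash
cat > look.py <<'E'
from h import *
import sys
t=cap('top');s=cap('side');q=sense();p=np.array(q['tcp_pos']);print(p,q['wrist_force'])
im=t['frame'];hsv=cv2.cvtColor(im,cv2.COLOR_BGR2HSV)
A=np.array([.5785,-.006])
for n,m in (('red',((hsv[...,0]<8)|(hsv[...,0]>172))&(hsv[...,1]>150)&(hsv[...,2]>150)),('blue',(hsv[...,0]>100)&(hsv[...,0]<122)&(hsv[...,1]>150)&(hsv[...,2]>120))):
    k=np.zeros(m.shape,np.uint8);k[160:230,225:330]=m[160:230,225:330]
    nn,l,st,ce=cv2.connectedComponentsWithStats(k);i=1+np.argmax(st[1:,4])
    P=onz(t,ce[i],.11);d=P[:2]-A;print(n,ce[i],st[i,4],np.hypot(*d),np.degrees(np.arctan2(d[1],d[0])))
d=p[:2]-A;print('tcp',np.hypot(*d),np.degrees(np.arctan2(d[1],d[0]))%360)
a=cv2.resize(im[140:290,195:345],(390,390),interpolation=cv2.INTER_CUBIC)
b=cv2.resize(s['frame'][160:290,165:295],(390,390),interpolation=cv2.INTER_CUBIC)
cv2.imwrite('pics/'+sys.argv[1],np.hstack([a,b]))
E
python3 look.py l1.png
```

```text
[ 0.47155782 -0.0563968   0.09341012] [-0.35638459 -0.79624622  6.22514544]
red [280.44933921 182.68722467] 227 0.06825128306203324 -20.12878381241292
blue [244.00896861 200.        ] 223 0.0684980100697025 69.6112212657125
tcp 0.11822211384029141 205.23228705958667
```

View pics/l1.png

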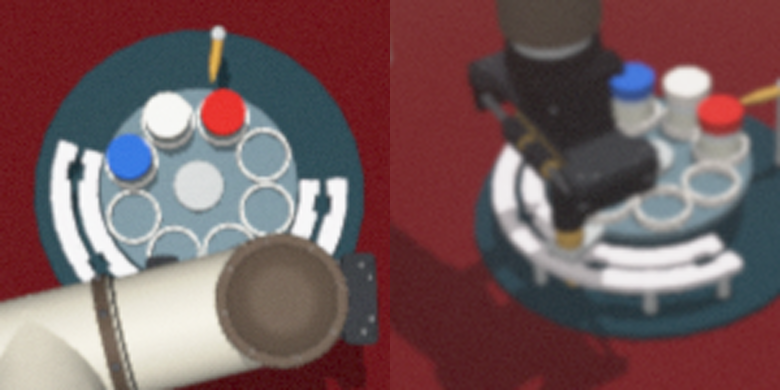

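Red cap at (222,110) in the left crop has turned 33°, so 12° is left. The finger is still on the knob.

Emit:
step_arm(targets="-0.28 -0.55 0 0;-0.31 -0.54 0 0;-0.33 -0.52 0 0;-0.35 -0.48 0 0;0 0 0 0;0 0 0 0")

```text
time_s: 4.9
tcp_pos: [0.4843, -0.0775, 0.0934]
ee_rot: [[-1.0, 0.0, 0.003], [0.0, 1.0, -0.001], [-0.003, -0.001, -1.0]]
wrist_force: [-0.1, -0.9, 6.7]
gripper_width: 0.004
gripper_force: 3.2
```

```bash
python3 look.py l2.png
```

```text
[ 0.48417172 -0.07738806  0.0934518 ] [-0.10770686 -1.24112319  6.41444314]
red [274.83928571 181.37946429] 224 0.0682503820148565 -8.540234281341874
blue [242.71889401 205.62672811] 217 0.06821530277659717 81.20874352677156
tcp 0.11829657447047268 217.11859545876658
```

It has turned 44.7°, which is within tolerance, so I release straight up.

Emit:
step_arm(targets="0 0 -0.2 0;0 0 -0.3 0;0 0 -0.4 0;0 0 -0.5 0;0 0 -1 0;0 0 -3 0;0 0 -3 0;0 0 -3 0;0 0 0 0")

```text
time_s: 5.75
tcp_pos: [0.4859, -0.077, 0.212]
ee_rot: [[-1.0, -0.001, 0.011], [-0.001, 1.0, 0.0], [-0.011, 0.0, -1.0]]
wrist_force: [1.3, 0.3, 0.2]
gripper_width: 0.009
gripper_force: 0.0
```

```bash
python3 look.py l3.png
```

```text
[ 0.48282445 -0.07668705  0.20690029] [-0.36192582 -0.75951771 -1.0232524 ]
red [274.95111111 181.32888889] 225 0.06840733397942321 -8.749121300142557
blue [242.73303167 205.37556561] 221 0.06827085964563204 80.70552772522986
tcp 0.11895575324860048 216.4577463799606
```

View pics/l3.png

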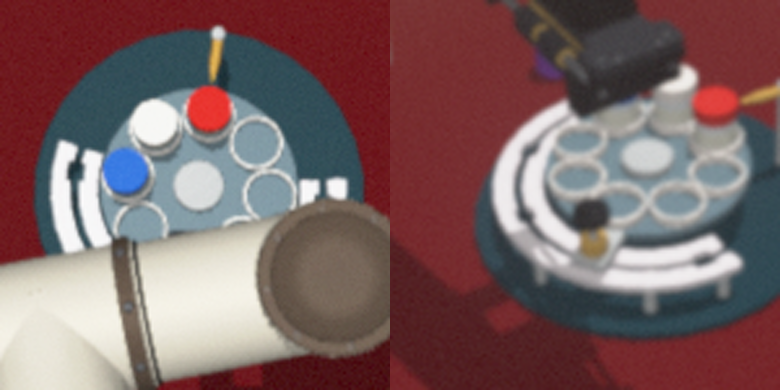

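Red is at the pointer, with its cap at (209,108) and the pointer at (215,75). The knob at (590,217) looks raised; I'll check its height numerically.

```bash
python3 - <<'E'
from h import *
s=cap('side');im=s['frame'];g=im.max(2)
m=((g<70)&(np.ptp(im.astype(int),axis=2)<25)).astype(np.uint8)
k=np.zeros_like(m);k[223:242,223:245]=m[223:242,223:245]
n,l,st,ce=cv2.connectedComponentsWithStats(k);i=1+np.argmax(st[1:,4]);print(ce[i],st[i])
a=np.radians(216.1);X=.5785+.12*np.cos(a);Y=-.006+.12*np.sin(a)
print('up',proj(s,[X,Y,.099]),'down',proj(s,[X,Y,.087]))
E
```

```text
[231.14473684 231.51315789] [226 228  11   8  76]
up [[231.38496953 231.15928918]] down [[231.67179087 234.67204247]]
```

The knob centre reads row 231.5, against 231.2 predicted for up and 234.7 for down, so the plunger is up.

```bash
python3 -c "
from station import r
print(r.finish_job())"
```

```text
the job is handed in; nothing more can be done
None
```

The red jar is at the brass pointer and the plunger is back up in the next hole, both confirmed in the camera images; the job is handed in, but no verdict came back.

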